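# Pin the wax pot's handle and hold the pot clear of the hotplate

## Robot

A 6-joint arm with a two-finger parallel gripper is mounted at the origin on the work surface. World frame = base frame: x ahead of the robot, y to its left, z up, the work surface at z = 0. Lengths are in m, angles in degrees, forces in N, time in s.
With the tool pointing down it reaches from about 0.4 to 0.825 m from the base axis. Payload 7 kg.
Tool frame: the origin (TCP) lies between the finger pads; the fingertips stand 22 mm ahead of it and the grasp point (between the pads) lies 3 mm ahead of it; z points along the fingers, y is the line along which they close (so a half turn about z gives the same grasp; the last joint's range is limited). The gripper opens to 88 mm and grips with 3 to 60 N. Pads are 19 mm wide; open, the fingers measure 130 mm over their backs; the gripper's body (78 mm by 193 mm) begins 47 mm behind the grasp point.
Start: joints at [87.611, 20.546, 0.682, 0, -70.136, -16.507], TCP at [0.219, 0.639, 0.249] pointing down, gripper open.
Joint ranges: [-176.03, 176.03], [-82.01, 121.73], [-58.28, 71.71], [-173.87, 95.51], [-174.79, -0.11], [-173.66, 173.66]. Speed limits (degrees/s): [136.94, 136.94, 172.46, 180, 180, 180].

## Interface

Orientations are given as [roll, pitch, yaw] about the fixed x, y, z axes, in that order (R = Rz(yaw) Ry(pitch) Rx(roll)).
In Python, from plant import r, vision gives the robot as it stands.
- The arm moves only by the shell command python3 -m pendant 'ROWS' [FORCE]. ROWS is JSON, a list that holds one entry, the list of rows, each a list of 7 numbers: the shift along the tool's x, y, z scaled (see below), then the turn, a rotation vector about the tool's x, y, z scaled (see below), then the opening, from -1 (shut) to 1 (fully open). In form: [[[x, y, z, wx, wy, wz, fingers], ...]]. A call has exactly 8 rows; each row shifts and turns the commanded pose from where the row before left it, along the tool's axes as they then stand; what a row does not reach is not made up. The controller multiplies each number of a shift by 20 mm and each number of a turn by 4 degrees. A row lasts 1/10 s, in which the tool goes at most 50 mm and 8.59 degrees, less where a joint would pass 70% of its speed; a pose out of reach is approached as far as the arm can. A call with a number of a shift or a turn outside -1 to 1 is refused whole. A call with a gripper value outside its range is refused whole. The fingers move at their own pace and stop on an object; FORCE is the grip in N (left out, the last holds). Time passes only in rows, so rows that do not move let the fingers close, or fill a call up. It gives the time, the measured TCP pose, the force, the opening and the grip force at its end, in the units of the state.
- r.get_state(): the state, without advancing time (a new reading comes with each control period).
- vision.capture(name): name is "scene" or "side" or "wrist"; returns a dict with "frame" (420x560x3 uint8, blue, green, red), "depth" (420x560 float32, m along the optical axis (not along the pixel's ray), 0 where there is no reading), "camera_matrix" (3x3 intrinsics, pixels), "extrinsics" (4x4, takes a point from world to camera coordinates); the wrist camera has in their place "hand_eye" (4x4, takes a point from camera to tool coordinates, whose origin is the TCP and whose axes are the flange's). Camera axes: x right, y up, looking along -z (the intrinsics and any distortion apply to the point x, -y, -z); pixel columns grow to the right and rows downward; lengths in m; the calibration is good to about 2 mm. A picture is of the moment at which its call begins: read the wrist's pose just before it.
- r.close_job(): hands the job in; it is judged then, once.
The state is a dict: "time_s": time; "joints": joint angles; "qd": joint speeds; "joint_torque": joint torques, N m; "tcp_pos": TCP position; "eef_rot": TCP orientation; "contact_force": force on the tool from outside, world axes, zero at the start; "moment": the same for the moment, N m; "gripper_width": finger opening in m; "gripper_force": force on a finger pad.
Only numpy, scipy, OpenCV 4.12 (cv2) and the standard library are available. Lean on these libraries where they do the work, as an engineer would, in place of code of your own. Each camera call takes 0.05 s, during which the arm holds its last target. There are 200 camera calls.

## Task

The carrying handle of the wax pot is fastened at one ear only: push the red-headed pin from outside through the open ear and the handle's eye until its collar sits fully home against the ear. Only then take the pot by its handle, lift it straight up about 5 cm clear of the hotplate so that the plate can be wiped, and finish holding it there, steady and level, without putting it down or letting go. Do not disturb the things lying around.

Things in the scene. Friction and masses are not known exactly. Their poses are not given: they have to be found in the camera images.
- pot: Open aluminium wax pot standing loose on the cold hotplate, two yellow wax blocks stuck inside; 160 mm across, rim 75 mm above its base, 0.5 to 0.9 kg with handle; a sideways push of 3 to 6 N slides it. Origin: centre of its underside, z up. y runs from the open ear (-y) to the riveted ear (+y): steel forks standing above the rim, tops 104 mm above the base.
- ear_mouth (a point): Centre of the 11 mm hole in the outer face of the open ear, 104 mm from the pot's axis towards its -y, 92 mm above its base. The pin goes in here, level, along the pot's +y. The ear is two upright plates 26 mm wide, 5 mm thick, 14 mm apart (pot y = -104 to -99 and -85 to -80 mm); the handle's eye, same hole, stands between them already in line.
- bail: The handle. Steel rods rise 30 mm upright from the ear holes, then slope inward to a level round wooden grip, 22 mm thick, 88 mm long. Origin: rivet in the pot's +y ear; open eye at its y = -184 mm, axis y. It leans stiffly about the pot's y up to 0.35 rad either way (stays as left, eye stays in line). Without the pin the eye lifts out about the rivet and the pot tips.
- bail_grip (a point): Middle of the wooden grip, on its axis, halfway between the ears, 88 mm from the line through the ear holes (straight above it when the handle does not lean). The grip runs along the pot's y. Gripped and raised here the pot hangs level.
- pin: Loose headed pin of 45 g lying level on the green mat. Origin: centre of the underside of its red block head, which is 34 mm long (x), 16 mm wide (y) and 20 mm high (z). The shank points along +x, its axis 10 mm above the origin: an 18 mm collar from x = 17 to 20 mm, then a shank 9 mm across to x = 48 mm and a tapered nose to x = 60 mm.
- pin_shoulder (a point): Centre of the collar's front face (20 mm ahead of the pin's origin, on the shank's axis); meets the point ear_mouth when the pin is fully home. Once released there the pin stays in, drooping slightly in its clearance.
- hotplate: Black electric hotplate, switched off and cold, fixed, 190 x 190 mm, top of its round plate 55 mm above the bench; red knob on its +x side. Origin: centre of its underside.
- mould: Bystander: yellow two-part rubber mould, 75 x 60 x 32 mm, on the mat. Origin: centre of its underside.
- powder_tin: Bystander: small round metal tin, 64 mm across, 34 mm high, on the mat. Origin: centre of its underside.
- brush_cup: Bystander: steel cup, 66 mm across, 90 mm high, with brushes and picks standing to about 200 mm. Origin: centre of its underside.
- spray_bottle: Bystander: grey spray bottle, 56 mm across, 173 mm high, white cap. Origin: centre of its underside.

How it is judged (in metres and radians):
On the way, in this order (a step that is already met when the one before it is completed fails the run):
1. the pin is fully home in the open ear (collar within 5 mm of the ear's face, pin in line) with the pot still standing on the hotplate (distance between pin_shoulder and ear_mouth below 0.005 m and angle between the x axis of pin and the y axis of pot, either way round below 0.2 rad and z of pot in the frame of hotplate below 0.06 m), for 0.2 s.
2. the pot is raised clear of the hotplate by its handle (z of pot in the frame of hotplate above 0.085 m and contact force between the fingers and bail above 2 N), for 0.2 s.
At the end, for the whole second after the job is handed in: The robot grips the handle and holds the pot with its base 30 to 80 mm above the hotplate and its centre within 50 mm of the hotplate's, tilted under 0.07 rad, still (20 mm/s, 0.12 rad/s), not touching the hotplate; the pin is home (collar within 5 mm of the ear, in line within 0.2 rad) (all of step 2 and distance between pin_shoulder and ear_mouth below 0.005 m and angle between the x axis of pin and the y axis of pot, either way round below 0.2 rad and z of pot in the frame of hotplate below 0.135 m and horizontal distance between pot and hotplate below 0.05 m and angle between pot's own z axis and vertical below 0.07 rad and linear speed of pot below 0.02 m/s and angular speed of pot below 0.12 rad/s and contact force between pot and hotplate below 0.1 N); the arm keeps its last pose, push and grip.
It fails at once if the pot is raised before the pin is home (z of pot in the frame of hotplate above 0.07 m and not (distance between pin_shoulder and ear_mouth below 0.005 m and angle between the x axis of pin and the y axis of pot, either way round below 0.2 rad)).
It fails at once if the pot is tipped by more than 0.2 rad (angle between pot's own z axis and vertical above 0.2 rad).
It fails at once if the mould, powder tin, brush cup or spray bottle is moved more than 25 mm (distance of any of mould, powder_tin, brush_cup, spray_bottle from where it was at the start of the episode above 0.025 m).
It also fails if it takes over 53 s, if anything falls off the work surface, if the arm or the gripper's body presses on something with over 40 N, if the wrist force passes 120 N, or if a joint passes its speed limit or range.

## Working session

There is one attempt and no reset: what is moved stays moved. The work goes in short steps, Python scripts to look and compute and a shell command to move; the robot and the scene stay as the last step left them, time stands still between calls to the robot, and variables do not carry over. Pictures are saved under pics/ and viewed, at most 12 in all, crops included, and the job is handed in when it is done.

```bash
ls; mkdir -p pics; cat > h.py <<'E'
import numpy as np, cv2
from scipy.spatial.transform import Rotation as Ro
from plant import r, vision
def Twt():
    s=r.get_state(); T=np.eye(4); T[:3,:3]=Ro.from_euler('xyz',s['eef_rot'],degrees=True).as_matrix(); T[:3,3]=s['tcp_pos']; return T
def cap(n):
    T=Twt(); c=vision.capture(n)
    c['wc']=T@c['hand_eye'] if n=='wrist' else np.linalg.inv(c['extrinsics'])   # cam->world
    return c
def pts(c):
    d=c['depth'];K=c['camera_matrix'];v,u=np.mgrid[:d.shape[0],:d.shape[1]]
    P=np.stack([(u-K[0,2])/K[0,0]*d,-(v-K[1,2])/K[1,1]*d,-d],-1)
    W=P@c['wc'][:3,:3].T+c['wc'][:3,3]; W[d==0]=np.nan; return W
def ray(c,u,v):
    K=c['camera_matrix'];d=np.array([(u-K[0,2])/K[0,0],-(v-K[1,2])/K[1,1],-1.]);return c['wc'][:3,3],c['wc'][:3,:3]@d
def onz(c,u,v,z):
    o,d=ray(c,u,v);return o+d*(z-o[2])/d[2]
E
python3 - <<'E'
from h import *
print(r.get_state())
for n in ['scene','side','wrist']:
    c=cap(n); cv2.imwrite(f'pics/{n}0.png',c['frame']); print(n,c['wc'].round(3).tolist(),c['camera_matrix'].round(1).tolist(),[k for k in c])
    np.savez(f'{n}0.npz',**{k:v for k,v in c.items()})
E
```

```text
pics
{'time_s': 0.0, 'joints': array([ 8.76109574e+01,  2.05942046e+01,  6.33740562e-01, -2.17509972e-02,
       -7.01358183e+01, -1.65063248e+01]), 'qd': array([-0.02050117, -0.00405317,  0.01990589, -0.0337118 , -0.00206647,
        0.07063433]), 'joint_torque': array([-3.78606856e-04, -5.82720709e+01,  2.93044299e+01,  6.99749932e+00,
        6.73436109e-03, -1.67593330e-04]), 'tcp_pos': array([0.21846529, 0.63818669, 0.24758602]), 'eef_rot': array([ 1.79901876e+02, -7.75436857e-03, -1.89027687e+01]), 'contact_force': array([-0.07587698, -0.55819874, -0.22902109]), 'moment': array([ 0.0256204 ,  0.02372589, -0.01705798]), 'gripper_force': 0.0, 'gripper_width': 0.08777612559235692}
scene [[-0.1, -0.65, 0.753, 1.237], [0.995, -0.069, 0.073, 0.096], [0.004, 0.757, 0.654, 0.735], [0.0, 0.0, 0.0, 1.0]] [[386.1, 0.0, 278.9], [0.0, 386.1, 214.3], [0.0, 0.0, 1.0]] ['frame', 'depth', 'camera_matrix', 'extrinsics', 'wc']
side [[0.995, 0.047, -0.089, 0.413], [-0.1, 0.531, -0.842, -1.163], [0.007, 0.846, 0.533, 0.895], [0.0, 0.0, 0.0, 1.0]] [[507.1, 0.0, 276.6], [0.0, 507.1, 212.9], [0.0, 0.0, 1.0]] ['frame', 'depth', 'camera_matrix', 'extrinsics', 'wc']
wrist [[-0.323, 0.916, 0.24, 0.283], [-0.946, -0.313, -0.079, 0.617], [0.002, -0.253, 0.968, 0.383], [0.0, 0.0, 0.0, 1.0]] [[309.3, 0.0, 277.3], [0.0, 309.3, 205.8], [0.0, 0.0, 1.0]] ['frame', 'depth', 'camera_matrix', 'hand_eye', 'wc']
```

View pics/scene0.png

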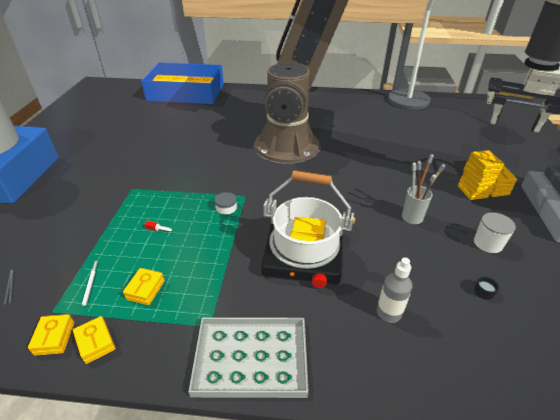

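View pics/side0.png

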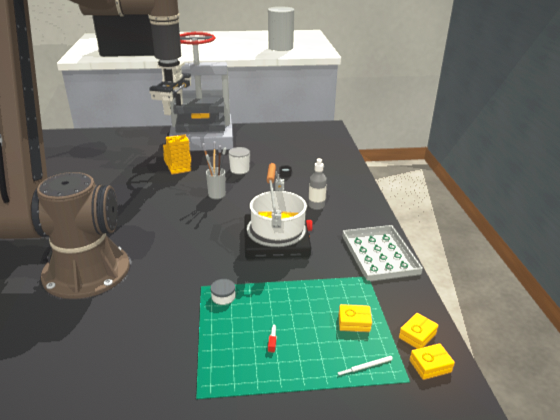

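The scene view shows the pot on the hotplate at about (306,230), its ears at (270,210) and (348,220), and the grip at (312,178), leaning. The pin is at (158,227) with its shank towards the pot. The side view shows the pin at (272,340) and the open ear facing the camera at about (278,222).

```bash
python3 - <<'E'
from h import *
for n in ['scene','side']:
    c=dict(np.load(f'{n}0.npz')); W=pts(c); hsv=cv2.cvtColor(c['frame'],cv2.COLOR_BGR2HSV); H,S,V=hsv[...,0],hsv[...,1],hsv[...,2]
    near=lambda x0,x1,y0,y1,z0,z1:(W[...,0]>x0)&(W[...,0]<x1)&(W[...,1]>y0)&(W[...,1]<y1)&(W[...,2]>z0)&(W[...,2]<z1)
    def rep(name,m):
        v,u=np.nonzero(m); 
        if len(u)<3: print(n,name,'none');return
        P=W[m]; print(n,name,len(u),'px',u.mean().round(1),v.mean().round(1),'mean',np.nanmean(P,0).round(4),'min',np.nanpercentile(P,2,0).round(3),'max',np.nanpercentile(P,98,0).round(3))
    grip=((H<14)&(S>120)&(V>60))&near(.3,.9,-.4,.4,.18,.3); rep('grip',grip)
    if grip.sum()>10:
        P=W[grip];_,_,vt=np.linalg.svd(P-P.mean(0));print('  dir',vt[0].round(3))
    red=((H<8)|(H>172))&(S>150)&(V>80)&near(.2,.9,-.6,-.1,-.02,.06); rep('pinhead',red)
    v,u=np.nonzero(red)
    if len(u): print('  rect',cv2.minAreaRect(np.c_[u,v].astype(np.float32)))
    knob=((H<8)|(H>172))&(S>150)&(V>80)&near(.5,.9,-.1,.2,0,.06); rep('knob',knob)
    rep('above rim',near(.3,.8,-.2,.25,.135,.165)); 
    v,u=np.nonzero(near(.3,.9,-.25,.25,.120,.136)&(V>120)&(S<60)); P=W[v,u]
    # circle fit
    A=np.c_[P[:,:2],np.ones(len(P))]
    for it in range(3):
        x=np.linalg.lstsq(A,(A[:,:2]**2).sum(1),rcond=None)[0]; ctr=x[:2]/2; R=np.sqrt(x[2]+ctr@ctr)
        res=np.abs(np.hypot(*(A[:,:2]-ctr).T)-R); A=A[res<np.percentile(res,85)]
    print('  rim',len(P),ctr.round(4),R.round(4))
    cv2.imwrite(f'pics/crop_{n}.png',np.hstack([cv2.resize(c['frame'][160:280,245:375],None,fx=3,fy=3,interpolation=2),cv2.resize(c['frame'][205:255,130:190] if n=='scene' else c['frame'][315:365,240:300],(420,360),interpolation=2)])[:, :800])
E
```

```text
scene grip 26 px 308.7 180.0 mean [0.5362 0.0931 0.2329] min [0.525 0.055 0.228] max [0.544 0.142 0.243]
  dir [ 0.115  0.993 -0.029]
scene pinhead 83 px 150.1 225.2 mean [ 0.4953 -0.3309  0.0196] min [ 0.485 -0.345  0.008] max [ 0.502 -0.316  0.026]
  rect ((149.8654022216797, 225.17308044433594), (11.96308422088623, 7.8446455001831055), 11.309932708740234)
scene knob 187 px 319.0 280.2 mean [0.6529 0.1328 0.0345] min [0.639 0.117 0.015] max [0.66  0.15  0.045]
scene above rim 280 px 305.8 212.7 mean [0.5536 0.09   0.1523] min [ 0.526 -0.009  0.137] max [0.577 0.199 0.162]
  rim 727 [0.55  0.095] 0.0787
side grip 55 px 270.4 173.2 mean [0.5258 0.0849 0.2369] min [0.514 0.052 0.227] max [0.543 0.136 0.244]
  dir [-0.193 -0.979 -0.06 ]
side pinhead 106 px 271.5 343.6 mean [ 0.4902 -0.3401  0.0192] min [ 0.481 -0.352  0.004] max [ 0.499 -0.321  0.026]
  rect ((271.5, 343.5), (15.0, 7.0), 90.0)
side knob 54 px 308.8 224.3 mean [0.6477 0.1204 0.0355] min [0.64 0.11 0.02] max [0.656 0.136 0.046]
side above rim 208 px 277.2 201.9 mean [0.5449 0.0764 0.1503] min [ 0.519 -0.011  0.135] max [0.572 0.192 0.162]
  rim 410 [0.5473 0.0919] 0.079
```

View pics/crop_scene.png

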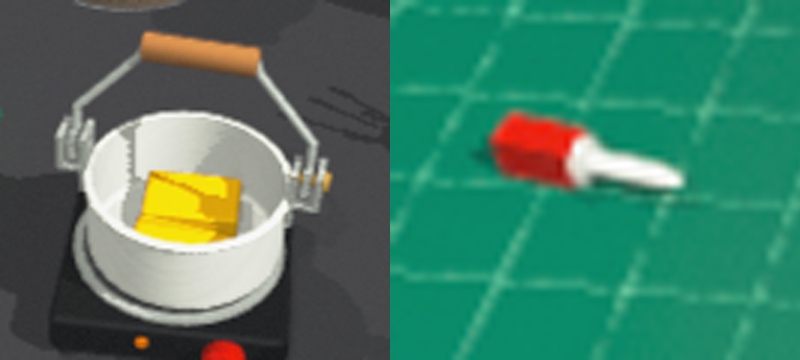

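The crop confirms it: the open ear is on the left (world -y) at about (270,207) full-frame. The riveted ear is on the right, and the pin nose points at the pot.

```bash
cat >> h.py <<'E'
def go(p,yaw=None,roll=180,pitch=0,R=None):
    """print shift (units, current tool axes) then turn (units) from the measured pose"""
    T=Twt(); 
    if R is None: R=Ro.from_euler('xyz',[roll,pitch,yaw],degrees=True).as_matrix()
    d=T[:3,:3].T@(np.array(p)-T[:3,3])/.02; w=Ro.from_matrix(T[:3,:3].T@R).as_rotvec(degrees=True)/4
    print('shift in present axes',d.round(2),'in final axes',(R.T@(np.array(p)-T[:3,3])/.02).round(2),'turn',w.round(2))
E
python3 - <<'E'
from h import *
c=dict(np.load('scene0.npz')); W=pts(c)
for n,(u,v) in dict(cup=(416,208),brush=(425,165),bottle=(395,298),cap=(404,265),tin=(226,202),mould=(144,284)).items(): print(n,W[v,u].round(3))
v,u=np.nonzero((W[...,2]>.165)&(W[...,2]<.19)&(W[...,0]<.65)&(W[...,0]>.4)&(abs(W[...,1]-.09)<.13))
for s in (u<305,u>=305): print('rod',np.nanmean(W[v[s],u[s]],0).round(4),s.sum())
for n in('scene','side'):
    c=dict(np.load(n+'0.npz'));W=pts(c)
    m=(W[...,2]>.135)&(W[...,2]<.162)&(abs(W[...,0]-.55)<.06)
    for s in (-1,1):
        k=m&(s*(W[...,1]-.093)>.083)&(abs(W[...,1]-.093)<.13); P=W[k]; print(n,'ear',s,len(P),P.mean(0).round(4),P.min(0).round(3),P.max(0).round(3))
go([.40,-.33,.33],-95)
E
python3 -m pendant '[[[0,0,-1,0,0,0,1],[0,0,-1,0,0,0,1],[0,0,-1,0,0,0,1],[0,0,-1,0,0,0,1],[0,1,0,0,0,0,1],[0,1,0,0,0,0,1],[0,1,0,0,0,0,1],[0,1,0,0,0,0,1]]]'
```

```text
cup [0.399 0.388 0.064]
brush [0.083 0.484 0.001]
bottle [0.727 0.287 0.087]
cap [0.709 0.29  0.168]
tin [ 0.395 -0.139  0.037]
mould [ 0.706 -0.265  0.035]
rod [0.5304 0.0084 0.1782] 34
rod [0.5576 0.1841 0.1782] 39
scene ear -1 99 [ 5.406e-01 -4.000e-04  1.509e-01] [ 0.521 -0.01   0.135] [0.55  0.01  0.162]
scene ear 1 109 [0.5686 0.1884 0.1535] [0.55  0.176 0.135] [0.577 0.202 0.162]
side ear -1 105 [ 0.5322 -0.0047  0.1497] [ 0.519 -0.016  0.135] [0.545 0.009 0.162]
side ear 1 29 [0.5616 0.1853 0.1544] [0.548 0.176 0.135] [0.575 0.198 0.162]
shift in present axes [24.27 42.87 -4.05] in final axes [ 47.44 -13.26  -4.11] turn [ 1.000e-02 -1.000e-02  1.903e+01]
time_s: 0.95
tcp_pos: [0.1924, 0.562, 0.3282]
eef_rot: [180.0, -0.0, -18.9]
contact_force: [-1.1, 0.1, 0.7]
gripper_width: 0.0878
gripper_force: 0.0
```

```bash
python3 -m pendant '[[[1,1,0,0,0,0,1],[1,1,0,0,0,0,1],[1,1,0,0,0,0,1],[1,1,0,0,0,0,1],[1,1,0,0,0,0,1],[1,1,0,0,0,0,1],[1,1,0,0,0,0,1],[1,1,0,0,0,0,1]]]' >/dev/null
python3 -m pendant '[[[1,1,0,0,0,0,1],[1,1,0,0,0,0,1],[1,1,0,0,0,0,1],[1,1,0,0,0,0,1],[1,1,0,0,0,0,1],[1,1,0,0,0,0,1],[1,1,0,0,0,0,1],[1,1,0,0,0,0,1]]]' >/dev/null
python3 -m pendant '[[[1,1,0,0,0,0,1],[1,1,0,0,0,0,1],[0,1,0,0,0,0,1],[0,1,0,0,0,0,1],[0,1,0,0,0,0,1],[0,1,0,0,0,0,1],[0,1,0,0,0,0,1],[0,1,0,0,0,0,1]]]' >/dev/null
python3 -m pendant '[[[0,1,0,0,0,1,1],[0,1,0,0,0,1,1],[0,1,0,0,0,1,1],[0,1,0,0,0,1,1],[0,1,0,0,0,1,1],[1,0.5,0,0,0,1,1],[1,0,0,0,0,1,1],[1,0,0,0,0,1,1]]]' 
python3 -c "
from h import *
go([.44,-.36,.25],-95)"
```

```text
time_s: 4.15
tcp_pos: [0.37, -0.1457, 0.3289]
eef_rot: [-179.9, -0.0, -51.0]
contact_force: [0.5, 0.4, 0.4]
gripper_width: 0.0875
gripper_force: 0.0
shift in present axes [10.53  4.02  3.95] in final axes [10.37 -4.42  3.95] turn [-0.02 -0.   10.99]
```

```bash
python3 -m pendant '[[[0.6,0.5,0,0,0,1,1],[1,0.2,0,0,0,1,1],[1,0,0,0,0,1,1],[1,-0.1,0,0,0,1,1],[1,-0.2,0,0,0,1,1],[1,-0.3,0,0,0,1,1],[1,-0.4,0,0,0,1,1],[1,-0.5,0,0,0,1,1]]]' >/dev/null
python3 -m pendant '[[[1,-0.5,1,0,0,1,1],[0.5,-0.6,1,0,0,1,1],[0,-1,1,0,0,1,1],[0,-1,1,0,0,0,1],[0,-1,1,0,0,0,1],[0,-0.5,1,0,0,0,1],[0,0,0,0,0,0,1],[0,0,0,0,0,0,1]]]'
cat > pin.py <<'E'
from h import *
c=cap('wrist'); cv2.imwrite('pics/w1.png',c['frame']); W=pts(c)
hsv=cv2.cvtColor(c['frame'],cv2.COLOR_BGR2HSV); H,S,V=hsv[...,0],hsv[...,1],hsv[...,2]
red=((H<8)|(H>172))&(S>130)&(V>60); n,l,st,_=cv2.connectedComponentsWithStats(red.astype(np.uint8)); k=1+st[1:,4].argmax(); m=l==k
top=m&(W[...,2]>.0165)
v,u=np.nonzero(top); P=np.array([onz(c,a,b,.0205) for a,b in zip(u,v)])[:,:2]
rc=cv2.minAreaRect((P*1000).astype(np.float32)); print('top',len(P),'rect',rc,'z',np.nanmedian(W[top][:,2]),st[k])
box=cv2.boxPoints(rc)
# shank : white pixels close by
sh=(S<90)&(V>110)&(np.abs(W[...,0]-rc[0][0]/1000)<.09)&(np.abs(W[...,1]-rc[0][1]/1000)<.09)&(W[...,2]>.006)
v,u=np.nonzero(sh); Q=np.array([onz(c,a,b,.012) for a,b in zip(u,v)])[:,:2]; print('shank',len(Q),Q.mean(0).round(4))
d=Q.mean(0)-np.array(rc[0])/1000; print('dir deg head->shank',np.degrees(np.arctan2(d[1],d[0])).round(1))
vx,vy,x0,y0=cv2.fitLine((Q*1000).astype(np.float32),cv2.DIST_HUBER,0,.01,.01).ravel(); print('shank line',np.degrees(np.arctan2(vy,vx)).round(1),x0,y0)
E
python3 pin.py
```

```text
time_s: 5.75
tcp_pos: [0.5442, -0.3143, 0.2088]
eef_rot: [179.9, -0.0, -94.9]
contact_force: [1.1, -0.6, 1.5]
gripper_width: 0.0878
gripper_force: 0.0
top 497 rect ((491.5687255859375, -332.1985778808594), (33.80364990234375, 16.495864868164062), 79.71434783935547) z 0.022153095027013958 [316 153  20  33 542]
shank 15957 [ 0.6406 -0.0858]
dir deg head->shank 58.8
shank line 4.3 665.7616 -73.20576
```

View pics/w1.png

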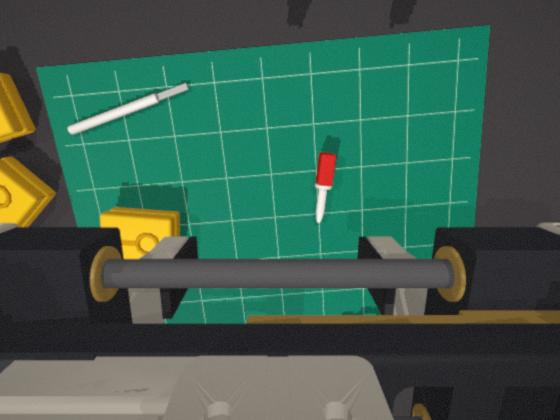

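The wrist picture shows the red head at (326,169) and the nose at (319,220), so the pin lies at (0.4916, -0.3322) pointing 80°. I'll line up above it.

```bash
python3 -c "
from h import *
go([.4916,-.3322,.027],-100.2)"
```

```text
shift in present axes [1.1  2.57 9.14] in final axes [1.34 2.45 9.14] turn [-0.01 -0.01  1.33]
```

```bash
python3 -m pendant '[[[0,0,0,0,0,1,1],[0,0,0,0,0,0.33,1],[0.67,1,1,0,0,0,1],[0.67,1,1,0,0,0,1],[0,0.45,1,0,0,0,1],[0,0,1,0,0,0,1],[0,0,0.5,0,0,0,1],[0,0,0,0,0,0,1]]]'
python3 -c "
from h import *
go([.4916,-.3322,.027],-100.2)"; python3 pin.py
```

```text
time_s: 6.6
tcp_pos: [0.4913, -0.3322, 0.1182]
eef_rot: [179.9, 0.0, -100.2]
contact_force: [0.4, 0.3, -0.2]
gripper_width: 0.0875
gripper_force: 0.0
shift in present axes [ 0.   -0.02  4.56] in final axes [-0.   -0.02  4.56] turn [0.02 0.   0.  ]
top 834 rect ((491.0926818847656, -332.0632019042969), (34.327003479003906, 15.505504608154297), 79.4427719116211) z 0.02230633587984672 [268 189  21  46 892]
shank 20454 [ 0.6015 -0.2008]
dir deg head->shank 49.9
shank line -3.4 613.1851 -189.43033
```

```bash
python3 -m pendant '[[[0,0,1,0,0,0,1],[0,0,1,0,0,0,1],[0,0,1,0,0,0,1],[0,0,1,0,0,0,1],[0,0,0.56,0,0,0,1],[0,0,0,0,0,0,-1],[0,0,0,0,0,0,-1],[0,0,0,0,0,0,-1]]]' 25
python3 -m pendant '[[[0,0,0,0,0,0,-1],[0,0,0,0,0,0,-1],[0,0,0,0,0,0,-1],[0,0,0,0,0,0,-1],[0,0,0,0,0,0,-1],[0,0,0,0,0,0,-1],[0,0,0,0,0,0,-1],[0,0,0,0,0,0,-1]]]'
```

```text
time_s: 7.45
tcp_pos: [0.4927, -0.3326, 0.0287]
eef_rot: [-179.9, -0.0, -100.2]
contact_force: [0.6, -0.5, 0.9]
gripper_width: 0.069
gripper_force: 0.0
time_s: 8.25
tcp_pos: [0.4917, -0.3323, 0.0273]
eef_rot: [180.0, 0.0, -100.2]
contact_force: [-0.2, -0.1, 0.5]
gripper_width: 0.016
gripper_force: 25.0
```

Pin gripped at its 16 mm width. Next I lift it high and pass over the pot to look straight down at the open ear.

```bash
python3 -m pendant '[[[0,0,-1,0,0,0,-1],[0,0,-1,0,0,0,-1],[0,0,-1,0,0,0,-1],[0,0,-1,0,0,0,-1],[0,0,-1,0,0,0,-1],[0,0,-1,0,0,0,-1],[-0.5,0,-1,0,0,0,-1],[-1,0,-1,0,0,0,-1]]]' >/dev/null
python3 -m pendant '[[[-1,0,-1,0,0,0,-1],[-1,0,-1,0,0,0,-1],[-1,0,-1,0,0,0,-1],[-1,0,-1,0,0,0,-1],[-1,0,-1,0,0,0,-1],[-1,0,-1,0,0,0,-1],[-1,0,-0.4,0,0,0,-1],[-1,0,0,0,0,0,-1]]]' >/dev/null
python3 -m pendant '[[[-1,0,0,0,0,0,-1],[-1,0,0,0,0,0,-1],[-1,0,0,0,0,0,-1],[-1,0,0,0,0,0,-1],[-1,0,0,0,0,0,-1],[-1,0,0,0,0,0,-1],[-1,0,0,0,0,0,-1],[-1,0,0,0,0,0,-1]]]' 
python3 -m pendant '[[[-1,0,0,0,0,0,-1],[-0.8,0,0,0,0,0,-1],[0,0,0,0,0,0,-1],[0,0,0,0,0,0,-1],[0,0,0,0,0,0,-1],[0,0,0,0,0,0,-1],[0,0,0,0,0,0,-1],[0,0,0,0,0,0,-1]]]' 
python3 - <<'E'
from h import *
c=cap('wrist'); cv2.imwrite('pics/w2.png',c['frame']); np.savez('w2.npz',**c)
E
```

```text
time_s: 10.65
tcp_pos: [0.5538, 0.013, 0.3152]
eef_rot: [180.0, 0.0, -100.2]
contact_force: [0.5, 0.6, -0.2]
gripper_width: 0.0158
gripper_force: 25.0
time_s: 11.45
tcp_pos: [0.5602, 0.0472, 0.3155]
eef_rot: [-180.0, 0.0, -100.2]
contact_force: [0.4, -0.3, 0.4]
gripper_width: 0.0159
gripper_force: 25.0
```

View pics/w2.png

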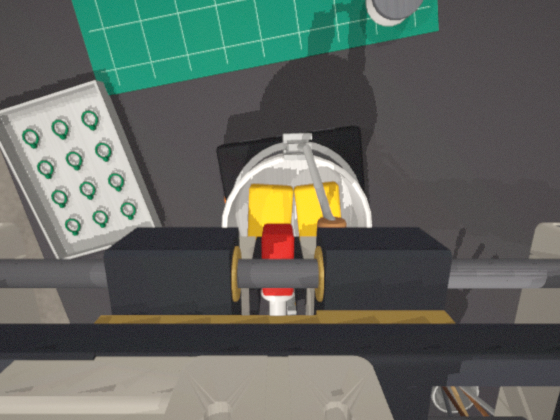

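The wrist view shows the open ear at (297,143), the leaning rod running to the grip at (330,225), the pot rim around (297,215), and the red head in the fingers at (278,260).

```bash
python3 - <<'E'
from h import *
c=dict(np.load('w2.npz')); W=pts(c)
# ear tops
m=(W[...,2]>.152)&(W[...,2]<.166)&(np.abs(W[...,0]-.537)<.035)&(np.abs(W[...,1])<.03)
v,u=np.nonzero(m); print(len(u),u.min(),u.max(),v.min(),v.max(),np.median(W[m][:,2]))
P=np.array([onz(c,a,b,.159) for a,b in zip(u,v)])[:,:2]
rc=cv2.minAreaRect((P*1000).astype(np.float32)); print('ear rect',rc, cv2.boxPoints(rc).round(1).tolist())
# rim circle
hsv=cv2.cvtColor(c['frame'],cv2.COLOR_BGR2HSV)
m=(W[...,2]>.126)&(W[...,2]<.134)&(np.hypot(W[...,0]-.55,W[...,1]-.093)>.072)&(np.hypot(W[...,0]-.55,W[...,1]-.093)<.09)
v,u=np.nonzero(m);P=W[m][:,:2];A=np.c_[P,np.ones(len(P))];x=np.linalg.lstsq(A,(P**2).sum(1),rcond=None)[0];ct=x[:2]/2;print('rim',len(P),ct.round(4),np.sqrt(x[2]+ct@ct),np.median(W[m][:,2]),'angles',np.percentile(np.degrees(np.arctan2(*(P-ct).T[::-1])),[1,99]))
# red knob/hotplate edges
bl=(W[...,2]>.045)&(W[...,2]<.06); print('hotplate z',np.median(W[...,2][bl]))
cr=c['frame'][95:245,220:380]; cv2.imwrite('pics/w2c.png',cv2.resize(cr,None,fx=4,fy=4,interpolation=2))
# head in hand
H,S,V=[hsv[...,i] for i in range(3)]
red=((H<8)|(H>172))&(S>130)&(V>60)&(W[...,2]>.25); v,u=np.nonzero(red); Q=W[red]; print('head',len(u),np.nanmedian(Q,0).round(4),np.nanpercentile(Q,2,0).round(4),np.nanpercentile(Q,98,0).round(4)); print(Twt()[:3,3].round(4))
E
```

```text
393 284 311 133 159 0.15841107737805898
ear rect ((533.6447143554688, 3.207904815673828), (23.76702880859375, 25.131576538085938), 80.14666748046875) [[519.2000122070312, -6.300000190734863], [544.0, -10.699999809265137], [548.0999755859375, 12.800000190734863], [523.2999877929688, 17.100000381469727]]
rim 1126 [0.5473 0.0927] 0.0785955633095265 0.12906307206206474 angles [-177.98370505  177.85612094]
hotplate z 0.054226144853914277
head 1324 [0.5592 0.037  0.3102] [0.551  0.0301 0.2965] [0.5684 0.0632 0.3118]
[0.5602 0.0473 0.3154]
```

View pics/w2c.png

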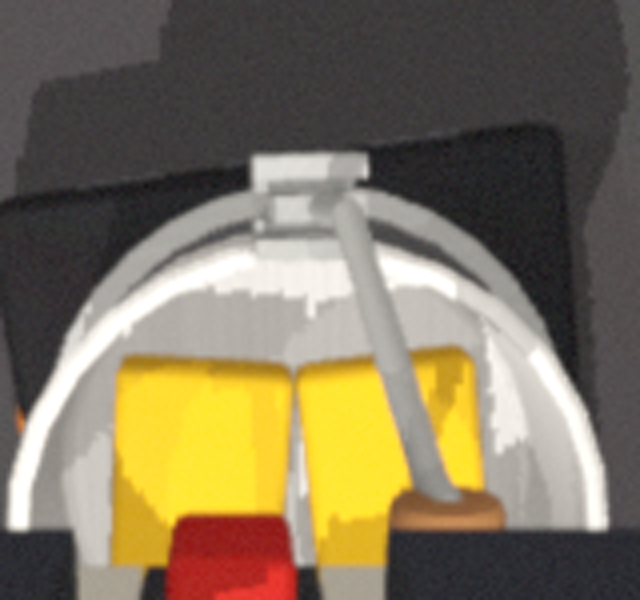

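The crop shows the two ear plates square to the pot's axis and the rod leaning to the image right (world -x). Next I check the lateral camera bias from the head in the hand.

```bash
python3 - <<'E'
from h import *
c=dict(np.load('w2.npz')); W=pts(c); T=Twt()
hsv=cv2.cvtColor(c['frame'],cv2.COLOR_BGR2HSV);H,S,V=[hsv[...,i] for i in range(3)]
red=((H<8)|(H>172))&(S>130)&(V>60)&(W[...,2]>.303)
for row in (242,250,258,266,274,282):
    u=np.nonzero(red[row])[0]
    if len(u)==0: continue
    a,b=[T[:3,:3].T@(onz(c,x,row,.310)-T[:3,3]) for x in(u.min()-.5,u.max()+.5)]
    print(row,u.min(),u.max(),'tool x',(a[0]*1000).round(1),'tool y edges',(a[1]*1000).round(1),(b[1]*1000).round(1),'mid',((a+b)[1]*500).round(2))
# shank in hand
m=(np.abs(W[...,2]-.3)<.012)&(S<70)&(V>120); m[:290]=0; v,u=np.nonzero(m); k=(u>255)&(u<300); print(k.sum(),[ (round(1000*(T[:3,:3].T@(onz(c,u[k&(v==q)].mean(),q,.303)-T[:3,3]))[1],1),q) for q in np.unique(v[k])])
d=np.array([np.cos(np.radians(81.2)),np.sin(np.radians(81.2))]); mouth=np.array([.5315,-.0093])
print('mouth in tool y(mm) from TCP if same yaw etc')
pre=mouth-d*(.020+.060+.0)  # shoulder at 60 mm before mouth => nose tip 20 mm before
go([*pre,.1623],-98.8); go([*pre,.315],-98.8); go([*(mouth-d*.02),.1623],-98.8)
E
```

```text
242 262 293 tool x 12.0 tool y edges -8.1 7.5 mid -0.29
250 261 294 tool x 7.8 tool y edges -8.6 8.0 mid -0.28
258 262 293 tool x 3.6 tool y edges -8.2 7.6 mid -0.28
354 [(np.float64(-9.0), np.int64(291)), (np.float64(-0.2), np.int64(293)), (np.float64(-0.2), np.int64(294)), (np.float64(-1.7), np.int64(295)), (np.float64(-0.2), np.int64(296)), (np.float64(-0.2), np.int64(297)), (np.float64(-0.2), np.int64(298)), (np.float64(-0.2), np.int64(299)), (np.float64(-0.2), np.int64(300)), (np.float64(-0.2), np.int64(301)), (np.float64(-0.2), np.int64(302)), (np.float64(-0.2), np.int64(303)), (np.float64(-0.2), np.int64(304)), (np.float64(-0.2), np.int64(305)), (np.float64(-0.2), np.int64(306)), (np.float64(-0.2), np.int64(307)), (np.float64(-0.2), np.int64(308)), (np.float64(-0.2), np.int64(309)), (np.float64(-0.2), np.int64(310)), (np.float64(-0.2), np.int64(311)), (np.float64(-0.2), np.int64(312)), (np.float64(-0.2), np.int64(313)), (np.float64(-0.2), np.int64(314))]
mouth in tool y(mm) from TCP if same yaw etc
shift in present axes [7.04 0.81 7.66] in final axes [7.02 0.99 7.66] turn [-0.    0.   -0.36]
shift in present axes [7.04 0.81 0.02] in final axes [7.02 0.99 0.02] turn [-0.    0.   -0.36]
shift in present axes [4.04 0.89 7.66] in final axes [4.02 0.99 7.66] turn [-0.    0.   -0.36]
```

```bash
python3 -m pendant '[[[0,0,0,0,0,-0.36,-1],[1,0.5,0,0,0,0,-1],[1,0.49,0,0,0,0,-1],[1,0,0,0,0,0,-1],[1,0,0,0,0,0,-1],[1,0,0,0,0,0,-1],[1,0,0,0,0,0,-1],[1,0,0,0,0,0,-1]]]' >/dev/null
python3 -m pendant '[[[0,0,1,0,0,0,-1],[0,0,1,0,0,0,-1],[0,0,1,0,0,0,-1],[0,0,1,0,0,0,-1],[0,0,1,0,0,0,-1],[0,0,1,0,0,0,-1],[0,0,1,0,0,0,-1],[0,0,0.66,0,0,0,-1]]]' >/dev/null
python3 -m pendant '[[[0,0,0,0,0,0,-1],[0,0,0,0,0,0,-1],[0,0,0,0,0,0,-1],[0,0,0,0,0,0,-1],[0,0,0,0,0,0,-1],[0,0,0,0,0,0,-1],[0,0,0,0,0,0,-1],[0,0,0,0,0,0,-1]]]'
python3 - <<'E'
from h import *
go([.5193-.0,-.0884,.1623],-98.8)
a=cap('scene');b=cap('side')
np.savez('s3.npz',**a);np.savez('d3.npz',**b)
x=cv2.resize(a['frame'][170:250,205:305],(500,400),interpolation=2);y=cv2.resize(b['frame'][185:285,230:305],(300,400),interpolation=2)
cv2.imwrite('pics/c3.png',np.hstack([x,y]))
E
```

```text
time_s: 13.9
tcp_pos: [0.5193, -0.0877, 0.1622]
eef_rot: [180.0, -0.0, -98.8]
contact_force: [0.4, -0.5, -0.3]
gripper_width: 0.0157
gripper_force: 25.0
shift in present axes [ 0.03 -0.   -0.01] in final axes [ 0.03 -0.   -0.01] turn [ 0.   -0.    0.01]
```

View pics/c3.png

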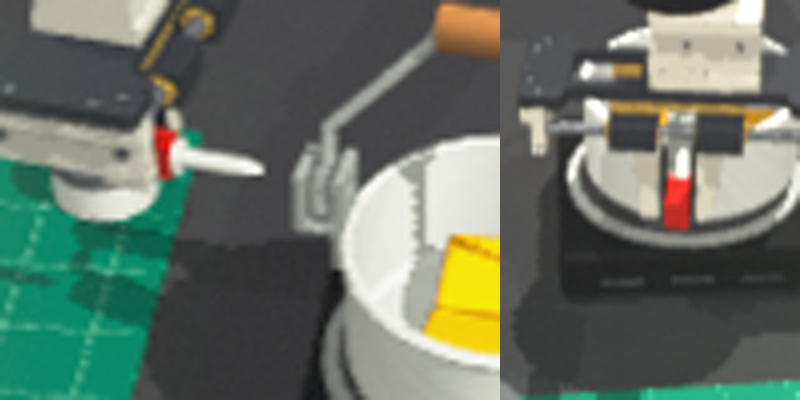

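The crops show the pin level and pointing at the open ear with about a 20 mm gap. I'll advance slowly, watching the force.

```bash
python3 -m pendant '[[[-0.3,0,0,0,0,0,-1],[-0.3,0,0,0,0,0,-1],[-0.2,0,0,0,0,0,-1],[-0.2,0,0,0,0,0,-1],[-0.2,0,0,0,0,0,-1],[-0.1,0,0,0,0,0,-1],[-0.1,0,0,0,0,0,-1],[0,0,0,0,0,0,-1]]]'
python3 -m pendant '[[[-0.1,0,0,0,0,0,-1],[-0.1,0,0,0,0,0,-1],[-0.1,0,0,0,0,0,-1],[0,0,0,0,0,0,-1],[0,0,0,0,0,0,-1],[0,0,0,0,0,0,-1],[0,0,0,0,0,0,-1],[0,0,0,0,0,0,-1]]]'
```

```text
time_s: 14.8
tcp_pos: [0.5236, -0.0599, 0.1622]
eef_rot: [-180.0, 0.0, -98.8]
contact_force: [0.3, -0.3, -1.3]
gripper_width: 0.0156
gripper_force: 25.0
time_s: 15.6
tcp_pos: [0.5245, -0.0542, 0.1622]
eef_rot: [-180.0, 0.0, -98.8]
contact_force: [-1.0, -0.4, -1.2]
gripper_width: 0.0159
gripper_force: 25.0
```

```bash
python3 -m pendant '[[[-0.1,0,0,0,0,0,-1],[-0.1,0,0,0,0,0,-1],[-0.1,0,0,0,0,0,-1],[-0.1,0,0,0,0,0,-1],[0,0,0,0,0,0,-1],[0,0,0,0,0,0,-1],[0,0,0,0,0,0,-1],[0,0,0,0,0,0,-1]]]'
python3 - <<'E'
from h import *
a=cap('scene');b=cap('side')
x=cv2.resize(a['frame'][170:250,205:305],(500,400),interpolation=2);y=cv2.resize(b['frame'][185:285,230:305],(300,400),interpolation=2)
cv2.imwrite('pics/c4.png',np.hstack([x,y]))
E
```

```text
time_s: 16.4
tcp_pos: [0.5257, -0.0463, 0.1622]
eef_rot: [-180.0, 0.0, -98.8]
contact_force: [0.2, 0.5, -0.7]
gripper_width: 0.0156
gripper_force: 25.0
```

View pics/c4.png

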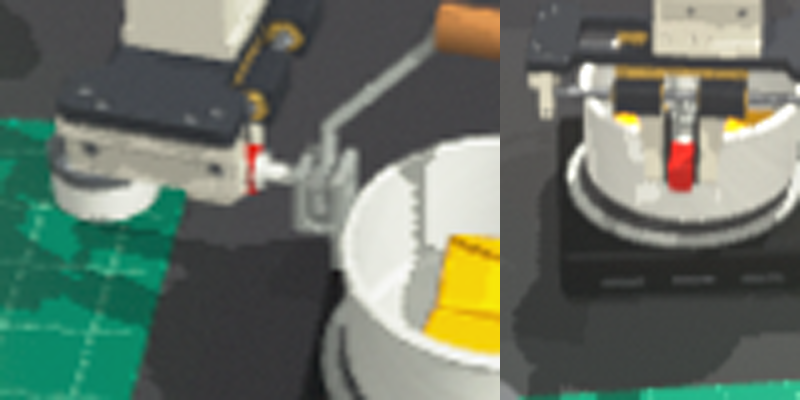

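The nose is inside the ear at about (300,172) in the crop and the pot has not moved. I'll push the rest in small steps.

```bash
python3 -m pendant '[[[-0.1,0,0,0,0,0,-1],[-0.1,0,0,0,0,0,-1],[-0.1,0,0,0,0,0,-1],[-0.1,0,0,0,0,0,-1],[-0.1,0,0,0,0,0,-1],[-0.1,0,0,0,0,0,-1],[0,0,0,0,0,0,-1],[0,0,0,0,0,0,-1]]]'
python3 -m pendant '[[[-0.05,0,0,0,0,0,-1],[-0.05,0,0,0,0,0,-1],[-0.05,0,0,0,0,0,-1],[0,0,0,0,0,0,-1],[0,0,0,0,0,0,-1],[0,0,0,0,0,0,-1],[0,0,0,0,0,0,-1],[0,0,0,0,0,0,-1]]]'
```

```text
time_s: 17.3
tcp_pos: [0.5276, -0.0343, 0.1622]
eef_rot: [-180.0, 0.0, -98.8]
contact_force: [0.4, 0.7, -0.7]
gripper_width: 0.0161
gripper_force: 25.0
time_s: 18.1
tcp_pos: [0.528, -0.0314, 0.1622]
eef_rot: [-180.0, 0.0, -98.8]
contact_force: [0.3, -0.5, -1.6]
gripper_width: 0.0156
gripper_force: 25.0
```

```bash
python3 -m pendant '[[[-0.05,0,0,0,0,0,-1],[0,0,0,0,0,0,-1],[-0.05,0,0,0,0,0,-1],[0,0,0,0,0,0,-1],[-0.05,0,0,0,0,0,-1],[0,0,0,0,0,0,-1],[0,0,0,0,0,0,-1],[0,0,0,0,0,0,-1]]]'
```

```text
time_s: 18.9
tcp_pos: [0.5285, -0.0284, 0.1622]
eef_rot: [-180.0, 0.0, -98.8]
contact_force: [0.7, 1.1, -1.7]
gripper_width: 0.0159
gripper_force: 25.0
```

```bash
python3 -m pendant '[[[-0.04,0,0,0,0,0,-1],[0,0,0,0,0,0,-1],[-0.04,0,0,0,0,0,-1],[0,0,0,0,0,0,-1],[0,0,0,0,0,0,-1],[0,0,0,0,0,0,-1],[0,0,0,0,0,0,-1],[0,0,0,0,0,0,-1]]]'
python3 - <<'E'
from h import *
f=[]
for i in range(3):
    c=cap('scene'); f.append(r.get_state()['contact_force'])
print(np.mean(f,0)); a=c; W=pts(a)
v,u=np.nonzero((W[...,2]>.128)&(W[...,2]<.136)&(np.hypot(W[...,0]-.55,W[...,1]-.093)>.07)&(np.hypot(W[...,0]-.55,W[...,1]-.093)<.09))
c0=dict(np.load('s3.npz'));W0=pts(c0)
for w in (W0,W):
    m=(w[...,2]>.1)&(w[...,2]<.136)&(np.hypot(w[...,0]-.55,w[...,1]-.093)<.095);m[:, :285]=0;print('pot pts',m.sum(),np.nanmean(w[m],0).round(4))
print('image diff pot', np.abs(a['frame'][200:262,285:345].astype(int)-c0['frame'][200:262,285:345]).mean())
cv2.imwrite('pics/c5.png',cv2.resize(a['frame'][180:240,220:300],(800,600),interpolation=2))
E
```

```text
time_s: 19.7
tcp_pos: [0.5287, -0.0269, 0.1621]
eef_rot: [180.0, -0.0, -98.8]
contact_force: [-0.4, -3.7, 0.8]
gripper_width: 0.0156
gripper_force: 25.0
[-0.48992759 -3.39967872 -0.73415856]
pot pts 1219 [0.5501 0.1123 0.118 ]
pot pts 1240 [0.5503 0.1128 0.1178]
image diff pot 5.1560931899641576
```

View pics/c5.png

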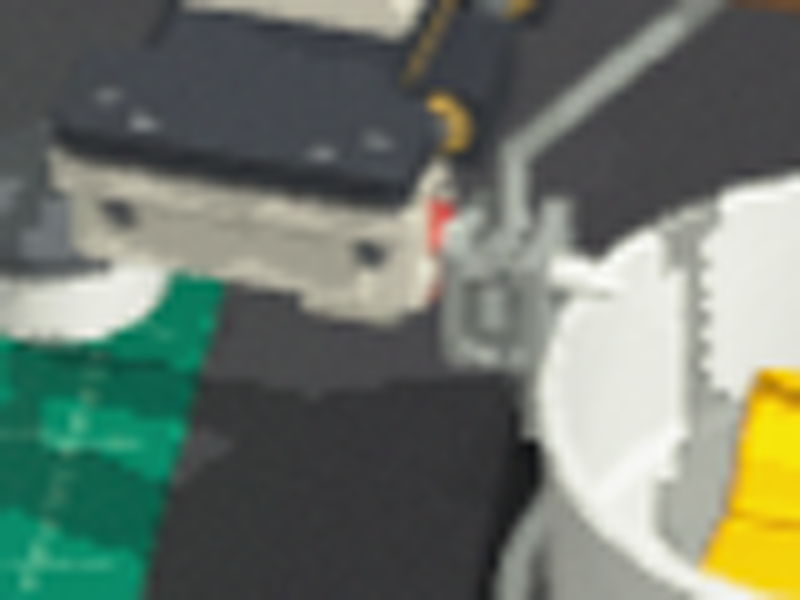

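The collar touches the ear, the nose sticks out past the inner plate at (585,275), and the force is steady at 3.5 N, so the pin is home. I'll release, rise, and go over the grip.

```bash
python3 -m pendant '[[[0,0,0,0,0,0,0.1],[0,0,0,0,0,0,0.1],[0,0,0,0,0,0,0.1],[0,0,0,0,0,0,0.1],[0,0,0,0,0,0,0.1],[0,0,0,0,0,0,0.1],[0,0,-0.5,0,0,0,0.1],[0,0,-1,0,0,0,0.1]]]'
python3 -m pendant '[[[0,0,-1,0,0,0,0.1],[0,0,-1,0,0,0,0.1],[0,0,-1,0,0,0,0.1],[0,0,-1,0,0,0,0.1],[0,0,-1,0,0,0,0.1],[0,0,-1,0,0,0,0.1],[0,0,-1,0,0,0,0.1],[-1,0,-1,0,0,0,0.1]]]' >/dev/null
python3 -m pendant '[[[-1,0,0,0,0,0,0.1],[-1,0,0,0,0,0,0.1],[-1,0,0,0,0,0,0.1],[-1,0,0,0,0,0,0.1],[-1,0,0,0,0,0,0.1],[-1,0,0,0,0,0,0.1],[-1,0,0,0,0,0,0.1],[0,0,0,0,0,0,0.1]]]' 
python3 - <<'E'
from h import *
for i in range(4): c=cap('wrist')
np.savez('w6.npz',**c); W=pts(c); cv2.imwrite('pics/w6.png',c['frame'])
hsv=cv2.cvtColor(c['frame'],cv2.COLOR_BGR2HSV);H,S,V=[hsv[...,i] for i in range(3)]
g=(H>4)&(H<18)&(S>100)&(V>60)&(W[...,2]>.2)&(W[...,2]<.27)&(np.hypot(W[...,0]-.54,W[...,1]-.09)<.08)
v,u=np.nonzero(g);print(len(u),u.min(),u.max(),v.min(),v.max(),np.nanpercentile(W[g],[1,50,99],axis=0).round(4).tolist())
z=np.nanpercentile(W[g][:,2],95)
P=np.array([onz(c,a,b,z-.009) for a,b in zip(u,v)])[:,:2]; print('grip rect',cv2.minAreaRect((P*1000).astype(np.float32)),'ztop',z)
e=(np.abs(W[...,2]-.155)<.008)&(np.abs(W[...,0]-.537)<.035)&(np.abs(W[...,1])<.02)
vv,uu=np.nonzero(e)
if len(uu):
    P=np.array([onz(c,a,b,.159) for a,b in zip(uu,vv)])[:,:2]; print('ear',len(uu),cv2.minAreaRect((P*1000).astype(np.float32)))
red=((H<8)|(H>172))&(S>130)&(V>60)&(W[...,2]>.13)&(W[...,2]<.17);v,u=np.nonzero(red);P=np.array([onz(c,a,b,.157) for a,b in zip(u,v)])[:,:2]; print('head',len(u),cv2.minAreaRect((P*1000).astype(np.float32)) if len(u) else 0)
m=(W[...,2]>.126)&(W[...,2]<.134)&(np.abs(np.hypot(W[...,0]-.55,W[...,1]-.093)-.08)<.012)
P=W[m][:,:2];A=np.c_[P,np.ones(len(P))];x=np.linalg.lstsq(A,(P**2).sum(1),rcond=None)[0];ct=x[:2]/2;print('rim',len(P),ct.round(4),np.sqrt(x[2]+ct@ct))
E
```

```text
time_s: 20.65
tcp_pos: [0.5279, -0.0271, 0.1917]
eef_rot: [179.8, -0.1, -98.8]
contact_force: [-0.3, -0.1, -0.2]
gripper_width: 0.0482
gripper_force: 0.0
time_s: 22.25
tcp_pos: [0.5535, 0.1334, 0.352]
eef_rot: [180.0, -0.0, -98.7]
contact_force: [-1.0, 0.1, 0.5]
gripper_width: 0.0482
gripper_force: 0.0
2673 289 316 109 217 [[0.5144, 0.0568, 0.235], [0.5285, 0.096, 0.2413], [0.5424, 0.1405, 0.2438]]
grip rect ((528.3071899414062, 99.67889404296875), (88.30264282226562, 20.82471466064453), 81.28690338134766) ztop 0.2431826222782327
ear 745 ((533.2999267578125, 0.924041748046875), (41.31207275390625, 24.482898712158203), 80.74929809570312)
head 588 ((529.2117919921875, -26.1530818939209), (31.864839553833008, 14.593637466430664), 81.326171875)
rim 2064 [0.5478 0.0957] 0.07908889811095625
```

View pics/w6.png

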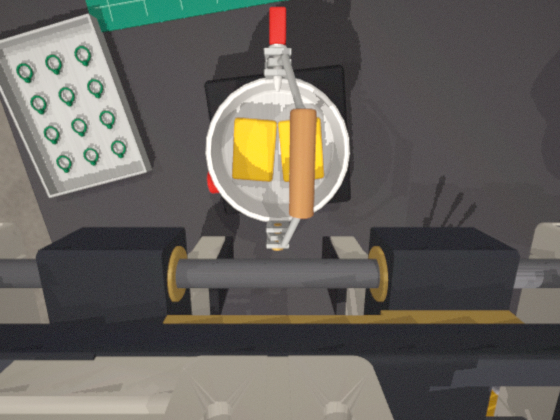

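The picture shows the pin head at (278,25) with its collar against the ear, and the grip centred at (302,162), leaning about 0.23 rad towards image right. I'll grasp with the tool leaned to match.

```bash
cat > pl.py <<'E'
from h import *
a=np.radians(81.2);d=np.array([np.cos(a),np.sin(a),0]);n=np.array([d[1],-d[0],0]);th=.228
base=np.array([.5478,.0957+.001,.147])
def pose(t,ext=0):
    b=np.cos(t)*np.array([0,0,1])-np.sin(t)*n
    z=-b;x=-d;R=np.c_[x,np.cross(z,x),z]
    return base+b*(.091+ext),R
if __name__=='__main__':
    for t,e in((th,.06),(th,0),(0,0)):
        p,R=pose(t,e);print(p.round(4),Ro.from_matrix(R).as_euler('xyz',degrees=True).round(1));go(p,R=R)
E
python3 pl.py
```

```text
[0.5141 0.1019 0.2941] [-166.9    0.   -98.8]
shift in present axes [1.74 1.71 2.91] in final axes [1.74 2.32 2.45] turn [ 3.27 -0.    0.01]
[0.5275 0.0998 0.2356] [-166.9    0.   -98.8]
shift in present axes [1.74 1.03 5.83] in final axes [1.74 2.32 5.45] turn [ 3.27 -0.    0.01]
[0.5478 0.0967 0.238 ] [-180.     0.   -98.8]
shift in present axes [ 1.74 -0.    5.71] in final axes [ 1.74 -0.    5.71] turn [ 0.   -0.    0.01]
```

```bash
python3 -m pendant '[[[0.87,0.85,0,0,0,0,0.1],[0.87,0.86,0,0,0,0,0.1],[0,0,0,1,0,0,0.1],[0,0,0,1,0,0,0.1],[0,0,0,1,0,0,0.1],[0,0,0,0.27,0,0,0.1],[0,0,1,0,0,0,0.1],[0,0,0.6,0,0,0,0.1]]]'
python3 pl.py
```

```text
time_s: 23.25
tcp_pos: [0.5209, 0.1006, 0.3203]
eef_rot: [-167.0, 0.0, -98.8]
contact_force: [-1.2, 0.2, -0.4]
gripper_width: 0.048
gripper_force: 0.0
[0.5141 0.1019 0.2941] [-166.9    0.   -98.8]
shift in present axes [-0.01  0.63  1.2 ] in final axes [-0.01  0.64  1.2 ] turn [0.01 0.   0.  ]
[0.5275 0.0998 0.2356] [-166.9    0.   -98.8]
shift in present axes [-0.01  0.63  4.2 ] in final axes [-0.01  0.64  4.2 ] turn [0.01 0.   0.  ]
[0.5478 0.0967 0.238 ] [-180.     0.   -98.8]
shift in present axes [-0.01 -0.4   4.32] in final axes [-0.01 -1.36  4.12] turn [-3.26  0.    0.  ]
```

```bash
python3 -m pendant '[[[0,0.63,0,0,0,0,0.1],[0,0,1,0,0,0,0.1],[0,0,1,0,0,0,0.1],[0,0,1,0,0,0,0.1],[0,0,0.8,0,0,0,0.1],[0,0,0.4,0,0,0,0.1],[0,0,0,0,0,0,0.1],[0,0,0,0,0,0,0.1]]]'
python3 pl.py
python3 -m pendant '[[[0,0,0,0,0,0,-0.2],[0,0,0,0,0,0,-0.3],[0,0,0,0,0,0,-0.4],[0,0,0,0,0,0,-0.5],[0,0,0,0,0,0,-1],[0,0,0,0,0,0,-1],[0,0,0,0,0,0,-1],[0,0,0,0,0,0,-1]]]' 35
```

```text
time_s: 24.05
tcp_pos: [0.5281, 0.1, 0.237]
eef_rot: [-166.9, 0.0, -98.8]
contact_force: [0.5, 0.6, 1.1]
gripper_width: 0.048
gripper_force: 0.0
[0.5141 0.1019 0.2941] [-166.9    0.   -98.8]
shift in present axes [ 0.01  0.04 -2.94] in final axes [ 0.01  0.04 -2.94] turn [-0.01  0.    0.  ]
[0.5275 0.0998 0.2356] [-166.9    0.   -98.8]
shift in present axes [0.01 0.04 0.06] in final axes [0.01 0.04 0.06] turn [-0.01  0.    0.  ]
[0.5478 0.0967 0.238 ] [-180.     0.   -98.8]
shift in present axes [ 0.01 -0.98  0.18] in final axes [ 0.01 -1.   -0.05] turn [-3.28  0.    0.  ]
time_s: 24.85
tcp_pos: [0.5278, 0.0999, 0.2364]
eef_rot: [-166.9, -0.0, -98.8]
contact_force: [-1.6, -0.1, 2.4]
gripper_width: 0.021
gripper_force: 35.0
```

```bash
python3 -m pendant '[[[0,-0.13,0,-0.41,0,0,-1],[0,-0.13,0,-0.41,0,0,-1],[0,-0.13,0,-0.41,0,0,-1],[0,-0.13,0,-0.41,0,0,-1],[0,0,0,0,0,0,-1],[0,0,0,0,0,0,-1],[0,0,0,0,0,0,-1],[0,0,0,0,0,0,-1]]]'
python3 -m pendant '[[[0,-0.13,0,-0.41,0,0,-1],[0,-0.13,0,-0.41,0,0,-1],[0,-0.13,0,-0.41,0,0,-1],[0,-0.13,0,-0.41,0,0,-1],[0,0,0,0,0,0,-1],[0,0,0,0,0,0,-1],[0,0,0,0,0,0,-1],[0,0,0,0,0,0,-1]]]'
python3 - <<'E'
from h import *
c=cap('scene');np.savez('s7.npz',**c)
cv2.imwrite('pics/s7.png',cv2.resize(c['frame'][110:310,200:440],(720,600),interpolation=2))
print(r.get_state()['moment'])
E
```

```text
time_s: 25.65
tcp_pos: [0.5377, 0.0984, 0.2383]
eef_rot: [-173.4, 0.0, -98.8]
contact_force: [1.0, -0.3, 1.2]
gripper_width: 0.0215
gripper_force: 35.0
time_s: 26.45
tcp_pos: [0.5479, 0.097, 0.239]
eef_rot: [180.0, 0.0, -98.8]
contact_force: [1.0, -1.1, -0.7]
gripper_width: 0.0212
gripper_force: 35.0
[-0.06620414 -0.16851574  0.05348628]
```

View pics/s7.png

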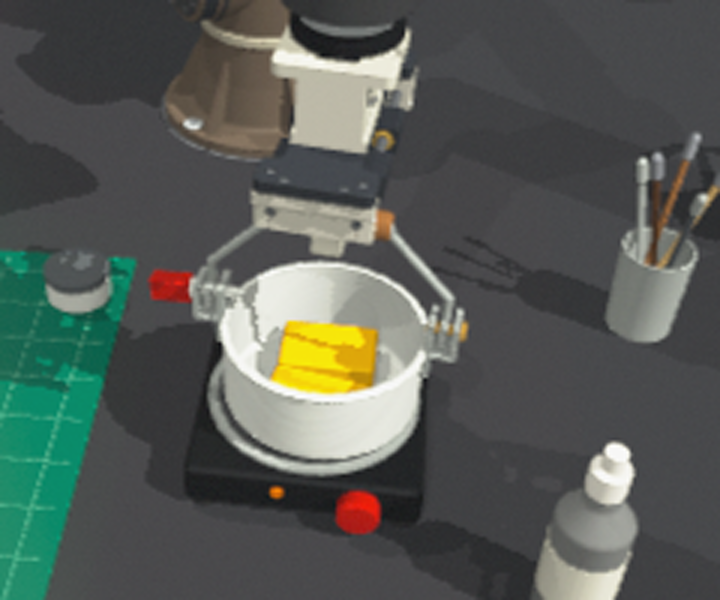

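The bail is upright in the fingers with the pin in its ear at (190,287) in the crop, and the pot is still seated. Lifting now.

```bash
python3 -m pendant '[[[0,0,-0.1,0,0,0,-1],[0,0,-0.1,0,0,0,-1],[0,0,-0.15,0,0,0,-1],[0,0,-0.15,0,0,0,-1],[0,0,0,0,0,0,-1],[0,0,0,0,0,0,-1],[0,0,0,0,0,0,-1],[0,0,0,0,0,0,-1]]]'
python3 - <<'E'
from h import *
c=cap('scene'); c0=dict(np.load('s7.npz'))
for q in (c0,c):
    W=pts(q); hsv=cv2.cvtColor(q['frame'],cv2.COLOR_BGR2HSV)
    V=hsv[...,2]; k=(hsv[...,1]<50)&(V>150)&(np.hypot(W[...,0]-.55,W[...,1]-.095)<.084)&(np.hypot(W[...,0]-.55,W[...,1]-.095)>.076)&(W[...,2]>.12); P=W[k]
    A=np.c_[P[:,:2]-[.55,.095],np.ones(len(P))]
    # top of rim per angular bin
    ang=np.degrees(np.arctan2(A[:,1],A[:,0])).astype(int)//30
    print([(b*30,round(float(np.percentile(P[ang==b,2],95)),4)) for b in np.unique(ang) if (ang==b).sum()>5])
print(r.get_state()['moment'])
E
```

```text
time_s: 27.3
tcp_pos: [0.5481, 0.0967, 0.2488]
eef_rot: [179.9, -0.0, -98.8]
contact_force: [-0.6, 0.4, -7.8]
gripper_width: 0.021
gripper_force: 35.0
[(np.int64(-180), 0.1313), (np.int64(-150), 0.1315), (np.int64(-120), 0.1603), (np.int64(-90), 0.1572), (np.int64(-60), 0.1316), (np.int64(-30), 0.1324), (np.int64(0), 0.1316), (np.int64(30), 0.1322), (np.int64(60), 0.1961), (np.int64(90), 0.1321), (np.int64(120), 0.3175), (np.int64(150), 0.1312)]
[(np.int64(-180), 0.1392), (np.int64(-150), 0.1388), (np.int64(-120), 0.1671), (np.int64(-90), 0.1507), (np.int64(-60), 0.1389), (np.int64(-30), 0.1399), (np.int64(0), 0.1407), (np.int64(30), 0.1416), (np.int64(60), 0.2067), (np.int64(90), 0.1416), (np.int64(120), 0.1412), (np.int64(150), 0.1394)]
[ 0.12090477 -0.10484204  0.08142949]
```

```bash
python3 -m pendant '[[[0,0,-0.2,0,0,0,-1],[0,0,-0.3,0,0,0,-1],[0,0,-0.4,0,0,0,-1],[0,0,-0.4,0,0,0,-1],[0,0,-0.4,0,0,0,-1],[0,0,-0.3,0,0,0,-1],[0,0,-0.2,0,0,0,-1],[0,0,0,0,0,0,-1]]]'
python3 -m pendant '[[[0,0,0,0,0,0,-1],[0,0,0,0,0,0,-1],[0,0,0,0,0,0,-1],[0,0,0,0,0,0,-1],[0,0,0,0,0,0,-1],[0,0,0,0,0,0,-1],[0,0,0,0,0,0,-1],[0,0,0,0,0,0,-1]]]'
python3 - <<'E'
from h import *
c=cap('scene')
W=pts(c); hsv=cv2.cvtColor(c['frame'],cv2.COLOR_BGR2HSV); rr=np.hypot(W[...,0]-.548,W[...,1]-.0957)
k=(hsv[...,1]<50)&(hsv[...,2]>150)&(rr<.086)&(rr>.074)&(W[...,2]>.172)&(W[...,2]<.190);P=W[k]
x,res,_,_=np.linalg.lstsq(np.c_[P[:,:2]-P[:,:2].mean(0),np.ones(len(P))],P[:,2],rcond=None);print('plane tilt',x.round(4),len(P))
A=np.c_[P[:,:2],np.ones(len(P))];y=np.linalg.lstsq(A,(P[:,:2]**2).sum(1),rcond=None)[0];print('centre',(y[:2]/2).round(4))
cv2.imwrite('pics/s8.png',cv2.resize(c['frame'][110:310,200:440],(720,600),interpolation=2)); print(r.get_state()['contact_force'])
E
```

```text
time_s: 28.15
tcp_pos: [0.5485, 0.0969, 0.2937]
eef_rot: [-180.0, 0.0, -98.8]
contact_force: [0.1, -0.3, -7.2]
gripper_width: 0.021
gripper_force: 35.0
time_s: 28.95
tcp_pos: [0.5482, 0.0968, 0.293]
eef_rot: [180.0, 0.0, -98.8]
contact_force: [-0.4, 0.7, -6.4]
gripper_width: 0.021
gripper_force: 35.0
plane tilt [0.0008 0.0158 0.18  ] 653
centre [0.5502 0.0971]
[-0.33029031  0.56794062 -7.08143073]
```

View pics/s8.png

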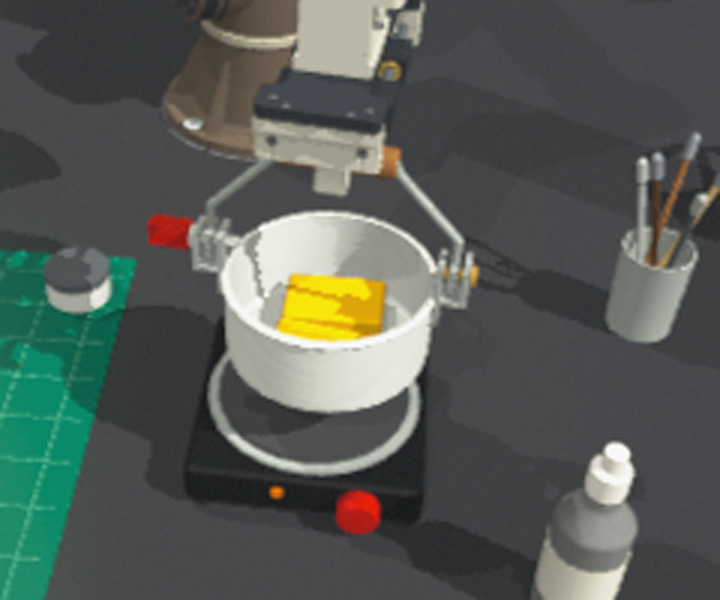

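The picture shows the pot hanging about 50 mm clear of the plate, tilted about 0.016 rad, over the plate's centre. The pin is still home at (190,232), so I'm handing in.

```bash
python3 -c "
from plant import r
print(r.close_job())"
```

```text
the job is handed in; nothing more can be done
None
```

The pin is fully home in the open ear, and the arm is holding the pot steady by its handle about 50 mm above the hotplate, tilted about 0.016 rad; I handed the job in at about 29 s, and no verdict was returned.

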